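# Post the pacifier through the organiser's swing flap

## Robot

A 7-joint arm with a two-finger parallel gripper is mounted at the origin on the work surface. World frame = base frame: x ahead of the robot, y to its left, z up, the work surface at z = 0. Lengths are in m, angles in degrees, forces in N, time in s.
With the tool pointing down it reaches from about 0.35 to 0.775 m from the base axis. Payload 3.1 kg.
Tool frame: the origin (TCP) lies on the centre line of the jaws, within the pads' length; the fingertips stand 17 mm ahead of it and the grasp point (between the pads) lies 2 mm behind it (robot.tip_reach is the distance from the TCP to the fingertips, in m); z points along the fingers, y is the direction in which the jaws open and shut (so a half turn about z gives the same grasp; the last joint's range is limited). The gripper opens to 85 mm and grips with 20 to 120 N. Pads are 22 mm wide; open, the fingers measure 114 mm over their backs; the gripper's body (76 mm by 85 mm) begins 54 mm behind the grasp point. The pads swing forward as they close: fully open they stand 13 mm farther back than shut.
Start: joints at [74.559, 17.813, 0.802, 86.603, -0.252, 75.585, -1.558], TCP at [0.124, -0.536, 0.248] pointing down, gripper open.
Joint ranges: [-154.91, 154.91], [-16.99, 109.72], [-72.82, 74.43], [7.12, 147.25], [-82.49, 262.49], [11.32, 116.49], [-174.64, 174.64]. Speed limits (degrees/s): [159.86, 159.86, 180, 180, 180, 180, 180].

## Interface

Orientations are given as [roll, pitch, yaw] about the fixed x, y, z axes, in that order (R = Rz(yaw) Ry(pitch) Rx(roll)).
In Python, from station import robot, fingers, vision, workorder, recognise gives the robot as it stands. Calls block until the motion is done:
- robot.move_to(position, orientation): joint-space move of the TCP to a pose.
- robot.line_to(position, orientation=None, velocity=0.15, f_stop=None): straight line of the TCP; orientation=None keeps the orientation; velocity is the mean speed in m/s. With f_stop (N) it stops when the force on the tool has changed by that much, and returns True; else False.
- robot.move_j(angles): joint-space move.
- fingers.gripper_to(opening, force=None): opening from 0.0 (shut) to 1.0 (fully open); force is the grip in N (None keeps the last); returns when the fingers have stopped.
- robot.pause(seconds).
- robot.inverse_kinematics(position, orientation): joint angles nearest the present ones, or None.
- vision.grab_frame(name): name is "scene" or "top"; returns the picture (384x512x3 uint8, red, green, blue); there is no depth.
- vision.calibration(name): a dict with "mtx" (3x3 intrinsics, pixels), "extrinsics" (4x4, takes a point from world to camera coordinates). Camera axes: x right, y up, looking along -z (the intrinsics and any distortion apply to the point x, -y, -z); pixel columns grow to the right and rows downward; lengths in m; the calibration is good to about 2 mm. A picture is of the moment at which its call begins. calibration takes no time and is no camera call.
A pose or a line that the arm cannot do raises robot.PlanningError and nothing moves.
- workorder.close_job(): hands the job in, once; it reports no verdict.
Trained networks look in the newest picture that a camera, given by its name, has taken for a name from the list of things; names that differ only in an ending like _2 or _b are one class to them, and where a whole thing is asked for, a point or a joint stands for the part that bears it (a point fixed in the world has none). Each returns a list of dicts, best first, with "p" (0 to 1); they miss things now and then, are a little off and sometimes report something else, mostly with a low value. They report only what shows in the picture. A call takes as long as a camera call. They do not tell look-alikes from the thing itself.
- recognise(label, camera): "rect" ([centre column, centre row, width, height] in pixels, round what is visible of it).
Readings, each from a call of its own:
- robot.current_time_s(): time.
- robot.current_joint_positions(): joint angles.
- robot.current_dq(): joint speeds.
- robot.current_joint_torque(): joint torques, N m.
- robot.current_tool_pos(): TCP position.
- robot.current_eef_rot(): TCP orientation.
- robot.current_contact_force(): force on the tool from outside, world axes, zero at the start.
- robot.current_torque(): the same for the moment, N m.
- robot.current_finger_gap(): opening from 0.0 (shut) to 1.0 (fully open).
Only numpy, scipy, OpenCV 4.12 (cv2) and the standard library are available. Lean on these libraries where they do the work, as an engineer would, in place of code of your own. Each camera call takes 0.05 s, during which the arm holds its last target.

## Task

Put the pacifier away in the bamboo organiser without picking it up: push the self-closing flap inwards with one fingertip and, while that finger keeps the flap open, push the pacifier along its runner and in through the opening with the other finger. Push it in far enough for the flap to swing fully shut behind it, then take the hand away; the pacifier stays standing on the dresser top between the rails all the way, and the clipper, jar and spoon are left alone.

Things in the scene. Friction and masses are not known exactly. Their poses are not given: they have to be found in the camera images.
- organiser: Square bamboo organiser fixed on the dresser, 230 x 230 mm, walls 6 mm thick, 45 mm high, open on top (lid folded back beyond its +x side). Origin: centre of its underside. +x is the way in through the flap, z up. Along its -y side is the flap bay, inside y -109 to -9 mm, x to +109 mm, floored by the dresser top. The +y half has three open slots with clipper, jar and spoon.
- runner (a point): Point on the dresser top where the runner crosses the line of the shut flap: organiser frame (-112, -37, 0) mm, axes as the organiser's. The runner is two bamboo rails 8 mm high, 4 mm wide, 46 mm apart inside (23 mm each side of this point), straight along x from 148 mm in front of this point, through the opening, to the bay's end wall 221 mm beyond.
- flap_hinge (a point): Upright hinge axis of the flap, at the -y end of the 100 mm wide opening: organiser frame (-112, -109, 28) mm, half-way up the flap. Axes as the organiser's. The flap is a bamboo panel 5 mm thick, from 2 to 98 mm from this axis, lower edge 11 mm (clear above the rails), upper edge 45 mm above the dresser.
- flap (a joint): Angle of the flap, rad: 0 = shut (across the opening, along the organiser's y), grows as it swings inwards (free edge to +x), stop at 1.5; it cannot swing outwards. A weak spring (0.005 N m shut, 0.02 N m wide open) shuts it when let go. It clears the pacifier and shuts once the pacifier's middle is about 108 mm or more beyond the flap's line.
- pacifier: Mint plastic pacifier standing teat up between the rails, 60 to 110 mm in front of the flap. Square handle with rounded corners 40 x 40 mm, 0 to 18 mm high; shield 40 mm along its x by 44 mm along its y, 18 to 23 mm high; teat 12 to 19 mm across, up to 56 mm. Its sides lie along the runner. About 45 g, slides when pushed. Origin: centre of its underside, z along the teat.
- clipper: White plastic nail clipper, 78 x 16 x 18 mm, lying in the front slot next to the flap bay; origin at the centre of its underside. Leave alone.
- jar: Small glass jar with flip-top clasp, 45 mm diameter, 47 mm high, in the rear slot next to the flap bay; origin at the centre of its underside. Leave alone.
- spoon: Beech teething spoon, about 120 x 32 x 9 mm, lying in the long slot along the organiser's +y side; origin under its middle. Leave alone.
Mind the look-alikes: they are no part of the job. What is shaped like the pacifier but brown is not meant.

How it is judged (in metres and radians):
On the way, in this order (a step that is already met when the one before it is completed fails the run):
1. a finger pushes the flap open (more than 0.35 rad) while the pacifier's middle is still at least 5 mm short of the flap's line (value of joint flap above 0.35 rad and contact force between the fingers and flap above 0.05 N and x of pacifier in the frame of organiser below -0.117 m), for 0.1 s.
2. the pacifier's middle is past the flap's line (by 0 to 70 mm) while a finger still holds the flap open (more than 0.5 rad) (value of joint flap above 0.5 rad and contact force between the fingers and flap above 0.05 N and x of pacifier in the frame of organiser between -0.112 and -0.042 m), for 0.1 s.
At the end, for the whole second after the job is handed in: The pacifier stands upright (within 0.15 rad) and at rest on the dresser top inside the flap bay, its middle within 8 mm of the runner's centre line, and the flap is shut behind it (less than 0.06 rad) (value of joint flap below 0.06 rad and x of pacifier in the frame of organiser between -0.085 and 0.109 m and y of pacifier in the frame of organiser between -0.045 and -0.029 m and angle between pacifier's own z axis and vertical below 0.15 rad and height (world z) of pacifier below 0.005 m and linear speed of pacifier below 0.02 m/s); the robot touches nothing.
It fails at once if the pacifier is lifted (more than 10 mm) (height (world z) of pacifier above 0.01 m).
It fails at once if the pacifier is tipped over (more than 0.6 rad) (angle between pacifier's own z axis and vertical above 0.6 rad).
It fails at once if the clipper, jar or spoon is disturbed (moved more than 12 mm) (distance of any of clipper, jar, spoon from where it was at the start of the episode above 0.012 m).
It also fails if it takes over 40 s, if anything falls off the work surface, if the arm or the gripper's body presses on something with over 40 N, if the wrist force passes 120 N, or if a joint passes its speed limit or range.

## Working session

There is one attempt and no reset: what is moved stays moved. The work goes in short steps, each a Python script; the robot and the scene stay as the last script left them, time stands still between calls to the robot, and variables do not carry over. Pictures are saved under pics/ and viewed, and the job is handed in when it is done.

```bash
ls; mkdir -p pics; python3 - <<'E'
from station import robot, fingers, vision, workorder, recognise
import cv2
for n in ["scene","top"]:
    im=vision.grab_frame(n); cv2.imwrite(f"pics/{n}0.png",im[:,:,::-1])
    c=vision.calibration(n); print(n,c)
    for l in ["organiser","runner","flap","pacifier","jar","clipper","spoon"]:
        try: print(l,[(r['p'],r['rect']) for r in recognise(l,n)])
        except Exception as e: print(l,e)
print(robot.current_time_s(),robot.current_eef_rot(),robot.tip_reach)
E
```

```text
pics
scene {'mtx': array([[359.23166053,   0.        , 262.25113023],
       [  0.        , 359.23166053, 187.31772717],
       [  0.        ,   0.        ,   1.        ]]), 'extrinsics': array([[ 0.29470108,  0.95554415,  0.00930828, -0.22757606],
       [-0.71773173,  0.21490498,  0.66232697,  0.36954976],
       [ 0.63088227, -0.20186932,  0.74915709, -1.16061261],
       [ 0.        ,  0.        ,  0.        ,  1.        ]])}
organiser [(0.87, [194.8, 214.8, 291.7, 117.4])]
runner [(0.56, [197.0, 215.5, 289.6, 112.8])]
flap [(0.59, [272.9, 178.2, 7.6, 27.6])]
pacifier [(0.92, [324.0, 188.7, 22.4, 21.7]), (0.76, [335.2, 233.1, 21.3, 27.0]), (0.58, [375.2, 216.6, 22.0, 24.0])]
jar [(0.89, [195.7, 212.4, 23.4, 23.1])]
clipper []
spoon [(0.82, [219.6, 241.9, 58.1, 7.3]), (0.58, [323.4, 189.4, 20.4, 21.6])]
top {'mtx': array([[405.04971235,   0.        , 260.14713463],
       [  0.        , 405.04971235, 192.57986088],
       [  0.        ,   0.        ,   1.        ]]), 'extrinsics': array([[ 0.02082538, -0.99969735,  0.01309651,  0.03480381],
       [ 0.9973256 ,  0.02169031,  0.06979382, -0.60929415],
       [-0.07005676,  0.01160801,  0.99747547, -0.67288448],
       [ 0.        ,  0.        ,  0.        ,  1.        ]])}
organiser [(0.84, [324.0, 223.1, 353.2, 195.9])]
runner [(0.87, [323.8, 221.7, 354.5, 187.8])]
flap [(0.57, [229.9, 230.5, 17.8, 62.8])]
pacifier [(0.71, [131.4, 140.4, 28.3, 29.3]), (0.61, [172.1, 202.0, 29.9, 30.0])]
jar []
clipper [(0.63, [271.8, 185.0, 46.8, 16.2]), (0.52, [227.4, 229.8, 15.5, 55.4])]
spoon [(0.84, [324.8, 167.1, 65.4, 23.1])]
0.8 [-1.79999054e+02  5.64074137e-04  1.30532581e+01] 0.017
```

View pics/top0.png

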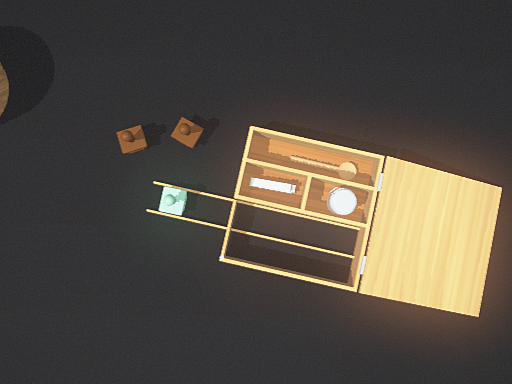

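View pics/scene0.png

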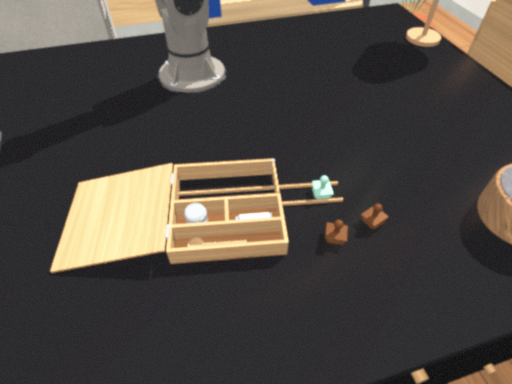

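The top view shows the mint pacifier at about (172,202) between the rails. The brown look-alikes are at (131,140) and (187,132). The organiser rim corners are near (250,128), (383,157), (357,290) and (222,261). I'll zoom in on it and fit the pose.

```bash
cat > h.py <<'E'
import numpy as np, cv2
from station import robot, fingers, vision, workorder, recognise
def proj(name,P):
    c=vision.calibration(name);P=np.atleast_2d(P)
    q=(c['extrinsics']@np.c_[P,np.ones(len(P))].T)[:3]; q=np.array([q[0],-q[1],-q[2]])
    u=c['mtx']@q; return (u[:2]/u[2]).T
def ray(name,uv,z):
    c=vision.calibration(name);E=c['extrinsics'];R=E[:3,:3];C=-R.T@E[:3,3]
    d=np.linalg.inv(c['mtx'])@np.array([uv[0],uv[1],1.]); d=R.T@np.array([d[0],-d[1],-d[2]])
    return C+d*(z-C[2])/d[2]
def w(o,P):  # o=(x,y,psi) organiser mm->world m
    P=np.atleast_2d(P)/1000.; c,s=np.cos(o[2]),np.sin(o[2])
    return np.c_[o[0]+c*P[:,0]-s*P[:,1], o[1]+s*P[:,0]+c*P[:,1], P[:,2]]
E
python3 - <<'E'
import cv2
a=cv2.imread('pics/top0.png')[110:310,140:400]; cv2.imwrite('pics/t0z.png',cv2.resize(a,None,fx=3,fy=3,interpolation=cv2.INTER_CUBIC))
a=cv2.imread('pics/scene0.png')[150:270,150:350]; cv2.imwrite('pics/s0z.png',cv2.resize(a,None,fx=4,fy=4,interpolation=cv2.INTER_CUBIC))
E
```

```text
(no output)
```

View pics/t0z.png

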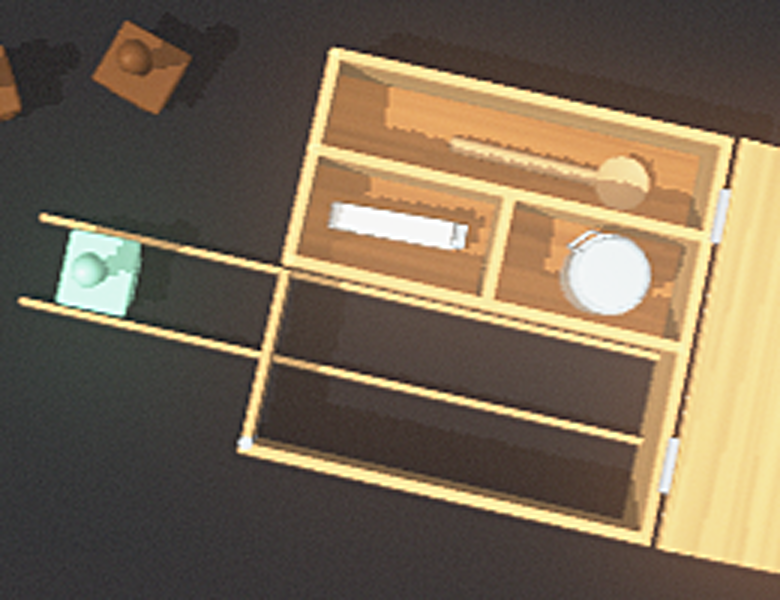

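View pics/s0z.png

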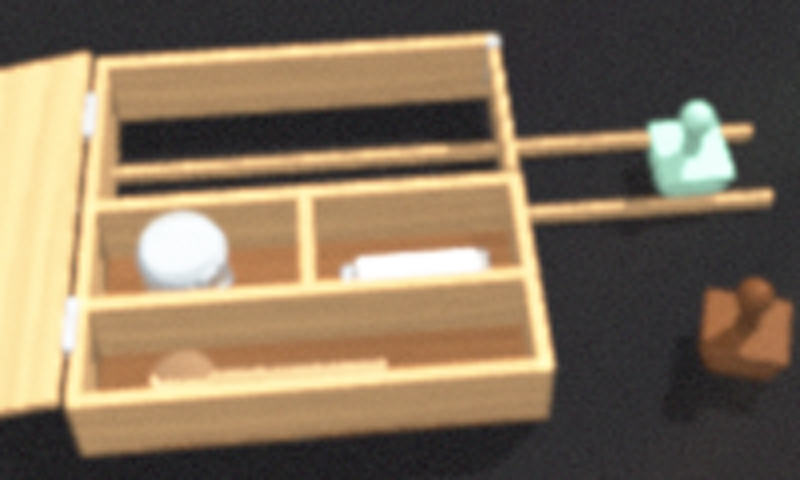

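```bash
cat > fit.py <<'E'
from h import *
from scipy.optimize import least_squares
M=np.array([[-115,115,45],[115,115,45],[115,-115,45],[-115,-115,45],[-260,-12,8],[-260,-62,8]],float)
T=np.array([[250.7,126],[384.3,156],[356.7,291.3],[219.7,260],[154,182.3],[147.3,210]])
S=np.array([[288,240.5],[167,252],[173,163.7],[274.5,159],[343,198],[337.5,182]])
def fit(use):
    f=lambda o:np.concatenate([(proj(n,w(o,M))-U).ravel() for n,U in use])
    return min((least_squares(f,[0.55,-.15,p]) for p in(-1.8,0,1.8)),key=lambda r:r.cost)
for use in ([('top',T)],[('scene',S)],[('top',T),('scene',S)]):
    r=fit(use);print(r.x,np.degrees(r.x[2]));print(r.fun.reshape(-1,2).round(1).tolist())
o=r.x; np.save('o.npy',o)
im=vision.grab_frame('top')
# mint mask
hsv=cv2.cvtColor(im,cv2.COLOR_RGB2HSV)
m=((hsv[...,0]>60)&(hsv[...,0]<95)&(hsv[...,1]>50)&(hsv[...,2]>110)).astype(np.uint8)
n,l,st,c=cv2.connectedComponentsWithStats(m); k=1+np.argmax(st[1:,4]); print(st[k],c[k])
p=ray('top',c[k],0.021); R=np.array([[np.cos(o[2]),np.sin(o[2])],[-np.sin(o[2]),np.cos(o[2])]])
print('pac org mm',R@(p[:2]-o[:2])*1000,p)
for x in (-260,-112,0): print(w(o,[[x,-37,0]]))
E
python3 fit.py
```

```text
[ 0.58356379 -0.02360681 -1.77163245] -101.50706208056879
[[0.0, -0.7], [0.7, -0.5], [0.3, 0.5], [-0.2, 0.7], [-0.3, -0.2], [-0.5, 0.1]]
[ 0.58565297 -0.02223894  4.51327062] 258.59135857500695
[[0.5, 1.1], [-0.8, -0.5], [0.9, 0.8], [-0.6, -0.8], [-0.1, -0.2], [0.1, -0.6]]
[ 0.58421558 -0.02304243 -1.77106249] -101.47440585491698
[[-0.3, -1.1], [0.3, -0.9], [0.0, 0.1], [-0.5, 0.3], [-0.7, -0.5], [-0.8, -0.2], [-0.2, 0.7], [-1.4, -1.1], [0.5, 0.4], [-1.1, -1.1], [-0.7, -0.5], [-0.4, -0.9]]
[164 190  23  26 214] [177.65420561 198.6635514 ]
pac org mm [-209.2965361   -31.53183552] [0.59494935 0.18834367 0.021     ]
[[0.59967692 0.23912154 0.        ]]
[[0.57023526 0.09407952 0.        ]]
[[ 0.54795508 -0.01568201  0.        ]]
```

```bash
cat >> h.py <<'E'
PHI=47.5; SEP=63.7
def tcp(o,bf,z,by=-39.5,phi=PHI,sep=SEP):
    "bf: x (mm, organiser) of finger B's foremost corner; z of TCP m"
    p=np.radians(phi); ext=7.25*np.sin(p)+11*np.cos(p)
    B=np.array([bf-ext,by]); m=B+sep/2*np.array([np.sin(p),-np.cos(p)])
    q=w(o,[[m[0],m[1],0]])[0]; q[2]=z
    return q
E
python3 - <<'E'
from h import *
o=np.load('o.npy')
for yaw in (np.degrees(o[2])+PHI, np.degrees(o[2])+PHI+180):
    for bf in (-252,-200,-150,-100,-50,-15):
        q=robot.inverse_kinematics(tcp(o,bf,0.03),[180,0,yaw]); print(yaw,bf,tcp(o,bf,.03).round(3),None if q is None else np.round(q,1))
fingers.gripper_to(0.58); print(robot.current_finger_gap(),robot.current_time_s(), robot.current_contact_force(),robot.tip_reach)
E
```

```text
-53.97440585491698 -252 [0.572 0.226 0.03 ] [ -56.4   47.5   53.6   92.   -41.9   62.6 -135.4]
-53.97440585491698 -200 [0.562 0.175 0.03 ] [ -53.8   44.9   53.6   96.7  -40.9   60.1 -130.5]
-53.97440585491698 -150 [0.552 0.126 0.03 ] [ -50.6   42.6   53.7  100.4  -40.    58.1 -125.7]
-53.97440585491698 -100 [0.542 0.077 0.03 ] [  12.3   33.8  -30.3  101.2   21.3   50.8 -171.4]
-53.97440585491698 -50 [0.532 0.028 0.03 ] [  14.1   31.4  -25.2  103.7   17.1   48.8 -163.3]
-53.97440585491698 -15 [ 0.525 -0.007  0.03 ] [  15.5   30.1  -21.9  105.    14.6   47.7 -157.7]
126.02559414508302 -252 [0.572 0.226 0.03 ] [ 12.   51.2 -58.3  89.1  46.3  66.4 -20.1]
126.02559414508302 -200 [0.562 0.175 0.03 ] [ 19.1  50.3 -60.9  93.7  47.6  65.5 -18.3]
126.02559414508302 -150 [0.552 0.126 0.03 ] [ 22.5  45.4 -56.   97.5  42.5  60.9 -11.7]
126.02559414508302 -100 [0.542 0.077 0.03 ] [ 22.9  39.  -46.4 100.8  33.8  55.2  -1.3]
126.02559414508302 -50 [0.532 0.028 0.03 ] [ 24.5  35.2 -40.2 103.3  28.2  51.9   7.6]
126.02559414508302 -15 [ 0.525 -0.007  0.03 ] [ 27.4  34.  -38.6 104.5  26.7  50.9  12.3]
0.581350344985925 1.3 [ 0.5656213  -0.48483579 -0.0294263 ] 0.017
```

```bash
python3 - <<'E'
from h import *
o=np.load('o.npy'); yaw=np.degrees(o[2])+PHI+180
robot.move_to(tcp(o,-256,0.16),[180,0,yaw]); print(robot.current_joint_positions(),robot.current_time_s())
for n in("top","scene"):
    im=vision.grab_frame(n); cv2.imwrite(f"pics/{n}1.png",cv2.resize(im[100:310,120:400] if n=='top' else im[110:290,220:440],None,fx=2.8,fy=2.8)[:,:,::-1])
E
```

```text
[  9.2839478   39.44266626 -53.97260537  81.44560187  32.1436368
  75.27755846 -10.62264805] 4.425
```

View pics/top1.png

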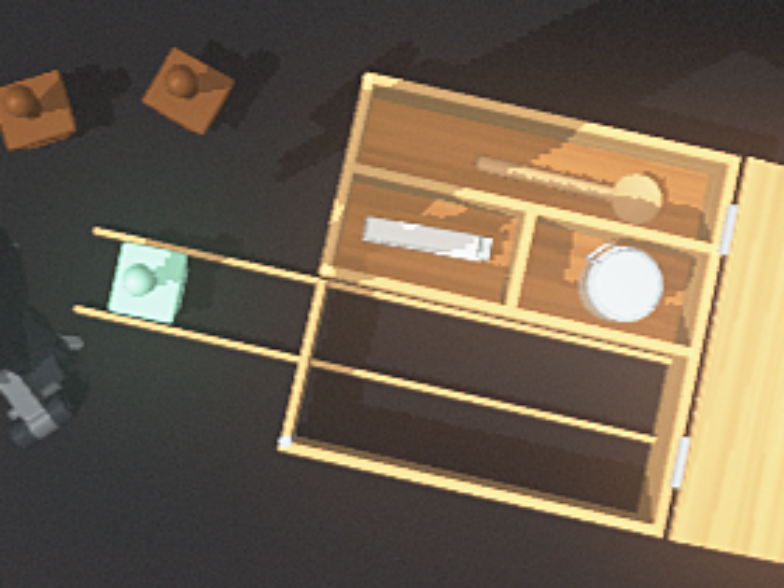

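View pics/scene1.png

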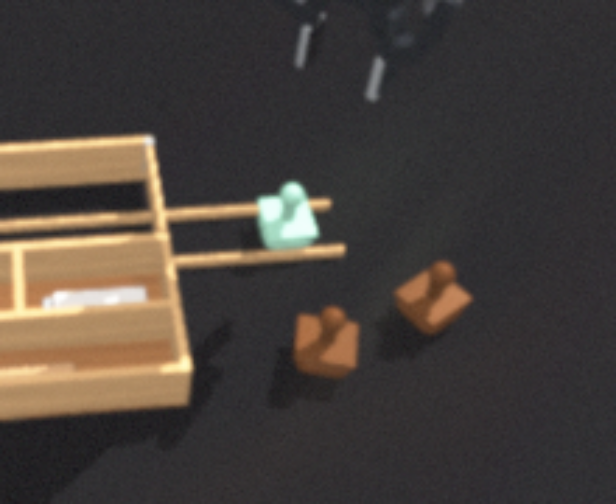

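```bash
python3 - <<'E'
from h import *
o=np.load('o.npy'); yaw=np.degrees(o[2])+PHI+180
robot.line_to(tcp(o,-258,0.045),velocity=0.15); print(robot.current_time_s())
print(robot.line_to(tcp(o,-258,0.006),velocity=0.03,f_stop=4), robot.current_tool_pos(),robot.current_contact_force(),robot.current_time_s())
z=robot.current_tool_pos()[2]
robot.line_to(tcp(o,-258,z+0.0105),velocity=0.05)
print(robot.current_tool_pos(),tcp(o,-258,z+.0105))
for n in("top","scene"):
    im=vision.grab_frame(n); im=im.copy()
    c=(110,150,140,120) if n=='top' else (280,130,110,90)
    cv2.imwrite(f"pics/{n}2.png",cv2.resize(im[c[1]:c[1]+c[3],c[0]:c[0]+c[2]],None,fx=5.5,fy=5,interpolation=cv2.INTER_CUBIC)[:,:,::-1])
E
```

```text
5.4417
True [0.57339665 0.23134044 0.01427317] [-0.78918904 -0.55136235  4.18609273] 6.3917
[0.57380973 0.2315765  0.02508316] [0.57361188 0.23144776 0.02477317]
```

View pics/top2.png

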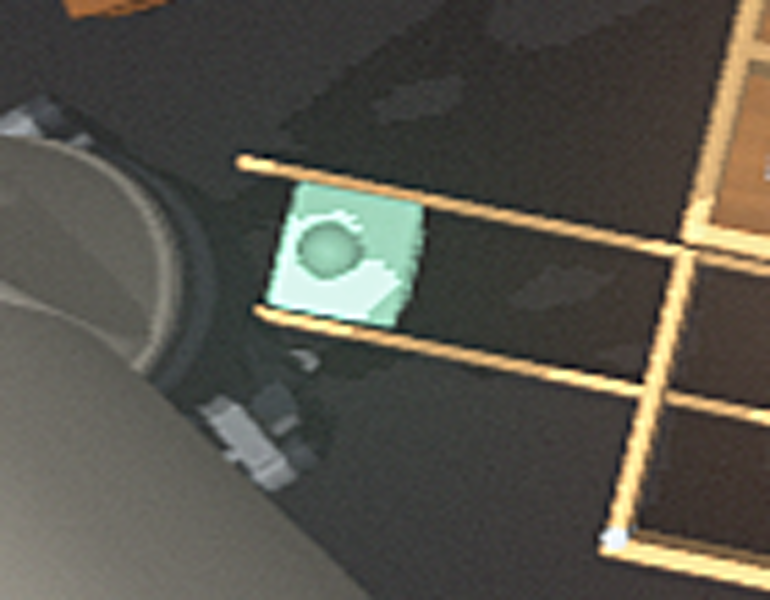

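View pics/scene2.png

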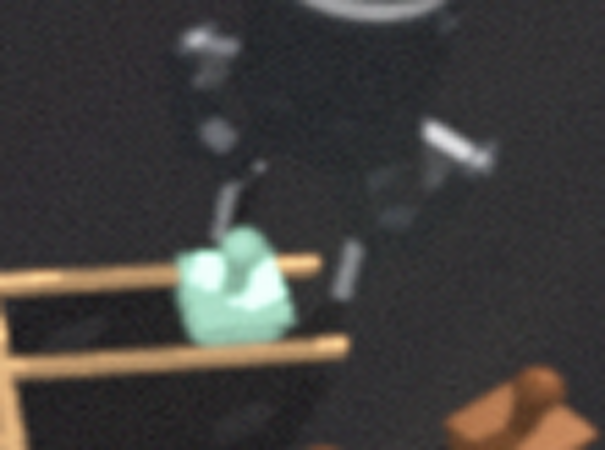

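```bash
python3 - <<'E'
from h import *
o=np.load('o.npy')
def org(p): c,s=np.cos(o[2]),np.sin(o[2]); d=p[:2]-o[:2]; return np.array([c*d[0]+s*d[1],-s*d[0]+c*d[1]])*1000
for uv in ((333,297),(343,300),(353,297)): print(org(ray('scene',(uv[0]/5.5+280,uv[1]/5+130),.0105)))
p=np.radians(PHI);u=np.array([np.sin(p),-np.cos(p)]);v=np.array([np.cos(p),np.sin(p)])
m=org(np.array(robot.current_tool_pos())); print('tcp',m)
for k in(-1,1):
    c=m+k*SEP/2*u; print('finger',c,[ (c+a*7.25*u+b*11*v).round(1).tolist() for a in(-1,1) for b in(-1,1)])
# pacifier shield corners from top2 crop
C=np.array([[298,183],[425,205],[398,327],[268,302]])
P=[org(ray('top',(x/5.5+110,y/5+150),.02)) for x,y in C]; print(np.round(P,1),np.mean(P,0))
print(robot.current_contact_force())
E
```

```text
[-260.83777251  -33.91804038]
[-264.53872457  -31.75596292]
[-269.13547586  -33.16289712]
tcp [-247.08935469  -61.13361487]
finger [-270.57163787  -39.61606676] [[-283.3, -42.8], [-268.5, -26.6], [-272.7, -52.6], [-257.8, -36.4]]
finger [-223.60707152  -82.65116298] [[-236.4, -85.9], [-221.5, -69.6], [-225.7, -95.7], [-210.8, -79.4]]
[[-236.8  -16.5]
 [-196.5  -15.1]
 [-195.   -57.5]
 [-236.2  -58.1]] [-216.13444265  -36.80693738]
[-0.16254043 -0.0713265   0.24631077]
```

```bash
cat > look.py <<'E'
from h import *
import sys
def look(tag):
    a=vision.grab_frame("top")[130:310,110:400]; b=vision.grab_frame("scene")[120:280,150:360]
    a=cv2.resize(a,(644,400)); b=cv2.resize(b,(700,533)) 
    cv2.imwrite(f"pics/t{tag}.png",a[:,:,::-1]); cv2.imwrite(f"pics/s{tag}.png",b[:,:,::-1])
E
python3 - <<'E'
from look import *
o=np.load('o.npy')
z=0.0248
print(robot.line_to(tcp(o,-145,z),velocity=0.05,f_stop=12),robot.current_contact_force(),robot.current_tool_pos()-tcp(o,-145,z),robot.current_time_s())
robot.pause(0.3); look('3')
E
```

```text
False [ 0.09065287  1.00195204 -0.14508869] [2.43356308e-05 2.00422875e-04 3.90665924e-05] 9.275
```

View pics/t3.png

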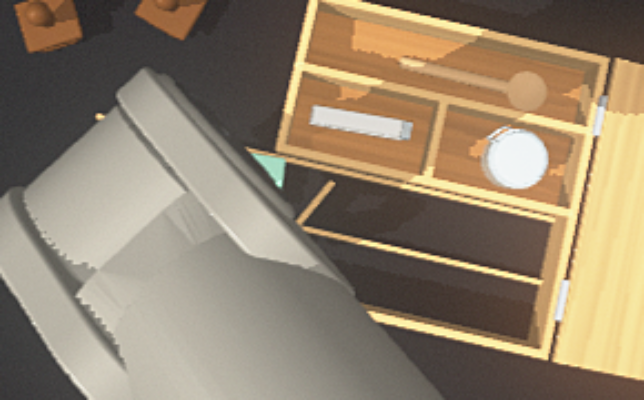

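View pics/s3.png

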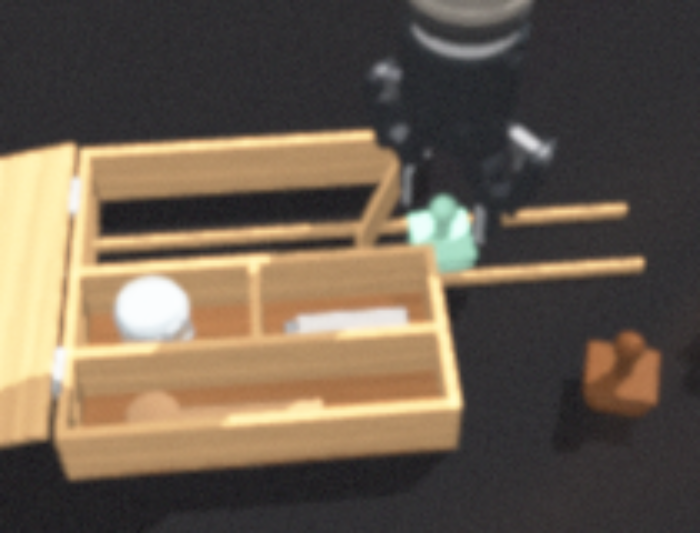

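The flap is open about 0.6 rad, with its free edge at about (330,183) in the top crop. The pacifier is upright with finger B behind it, at about (442,235) in the scene crop. I'll continue pushing.

```bash
python3 - <<'E'
from look import *
o=np.load('o.npy')
z=0.0248
print(robot.line_to(tcp(o,-95,z),velocity=0.05,f_stop=12),robot.current_contact_force(),robot.current_tool_pos()-tcp(o,-95,z),robot.current_time_s())
robot.pause(0.3); look('4')
E
```

```text
False [ 1.02605416 -0.15824462  0.61069679] [-5.44177322e-05  5.54192852e-05 -5.08201092e-05] 10.825
```

View pics/t4.png

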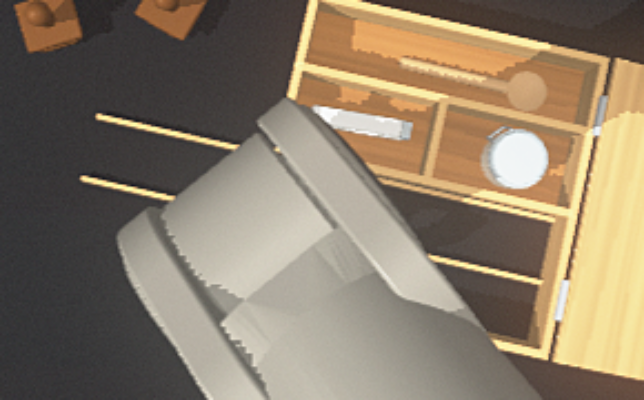

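View pics/s4.png

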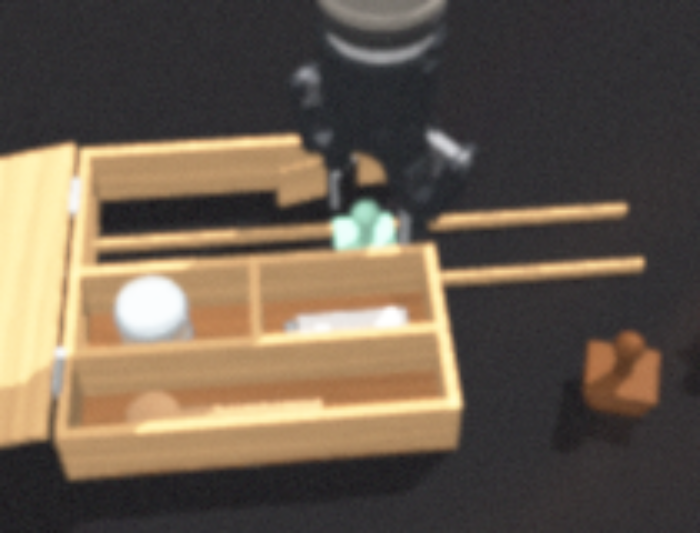

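```bash
python3 - <<'E'
from look import *
o=np.load('o.npy')
z=0.0248
print(robot.line_to(tcp(o,-60,z),velocity=0.05,f_stop=12),robot.current_contact_force());robot.pause(0.2)
print(robot.line_to(tcp(o,-9,z),velocity=0.05,f_stop=12),robot.current_contact_force(),robot.current_tool_pos()-tcp(o,-9,z),robot.current_time_s())
robot.pause(0.2); look('5')
E
```

```text
False [ 0.42403507 -0.45375954  0.40773482]
False [-0.15432716  1.24461392 -0.42423573] [2.35300128e-05 3.56206446e-04 3.16188631e-05] 13.4417
```

View pics/t5.png

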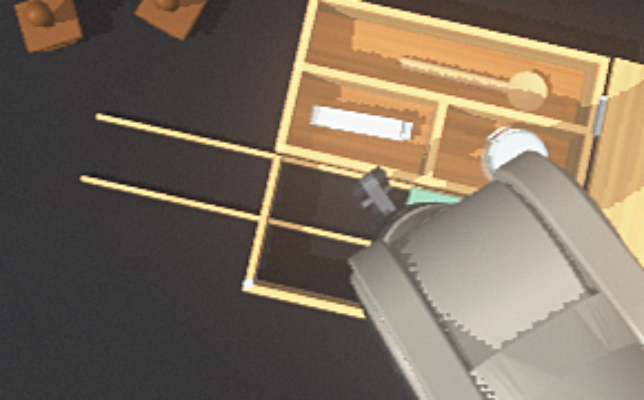

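View pics/s5.png

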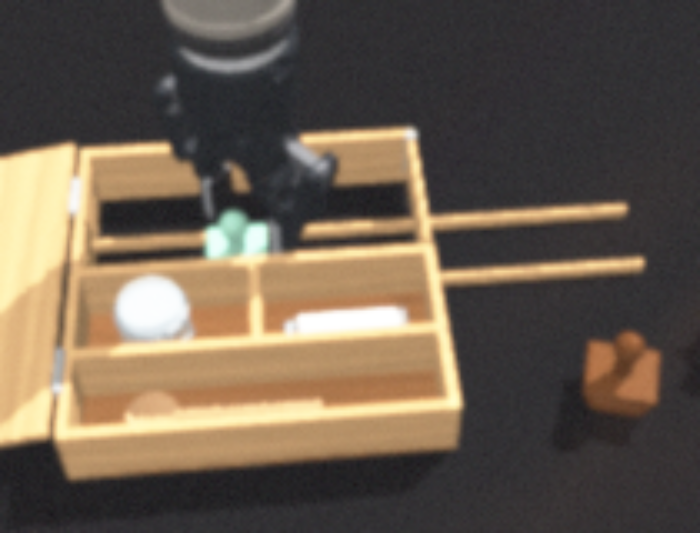

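The flap has already swung shut behind the hand: in the top crop it runs from (278,155) to (247,285). The pacifier is upright, deep in the bay. Next I back off slightly and lift straight out.

```bash
python3 - <<'E'
from look import *
o=np.load('o.npy')
z=0.0248
robot.line_to(tcp(o,-17,z),velocity=0.04)
robot.line_to(tcp(o,-17,0.2),velocity=0.1)
q=np.array(robot.current_joint_positions()); print(q)
robot.move_to([0.35,-0.3,0.3],[180,0,60]); robot.pause(0.5)
print(robot.current_time_s(),robot.current_contact_force()); look('6')
E
```

```text
[ 42.1029516   28.6427501  -61.22210757  93.23208941  25.93232537
  73.95686751  12.41874642]
17.8333 [-0.21211233 -0.05597419  0.43690742]
```

View pics/t6.png

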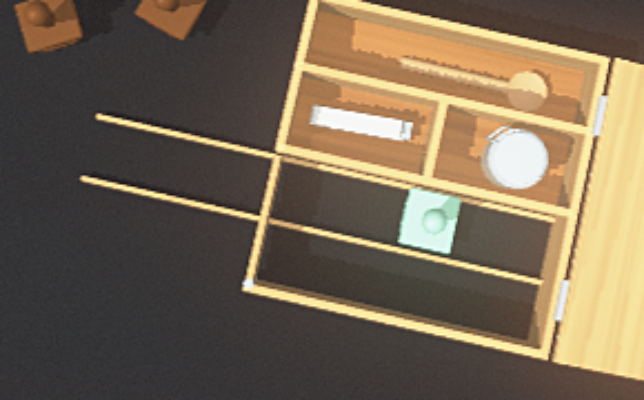

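View pics/s6.png

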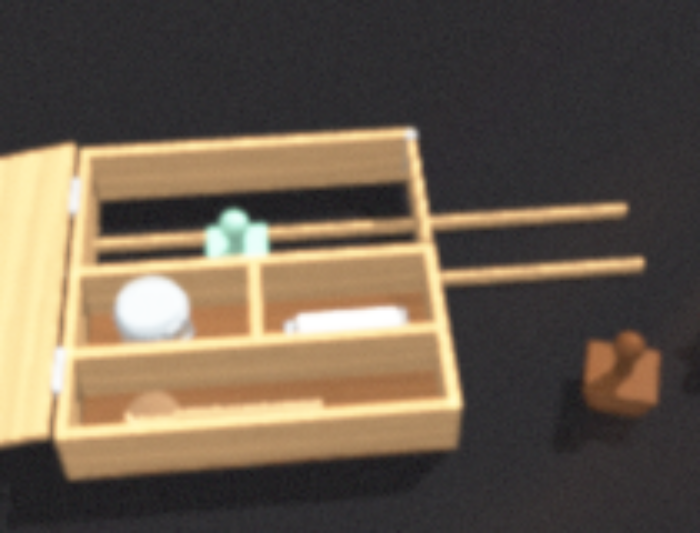

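The pacifier stands at about (430,220) in the top crop, between the rails. The flap is flush shut, and the clipper, jar and spoon look the same as before. I'm handing the job in.

```bash
python3 - <<'E'
from station import workorder
workorder.close_job()
E
```

```text
the job is handed in; nothing more can be done
```

The pacifier is in the organiser bay with the flap shut behind it, and the job is handed in at about 18 s of the 40 s allowed. No verdict was reported.

**What I did:** I turned the hand so that one fingertip led the other. The leading finger opened the flap to roughly 0.6 rad, judged from the picture, while the pacifier was still about 13 mm short of the flap's line. That finger kept the flap wide open while the other pushed the pacifier along the runner and in. The push ended about 120 mm past the flap's line, worked out from the hand's position. I then backed off slightly and lifted the hand straight out.

**Last checks:** Both camera views show:
- The pacifier stands upright between the rails.
- The flap is flush with the front.
- The clipper, jar and spoon look unmoved.
- The arm is well clear of everything.

**Limits of the checks:**
- **Flap release:** It slipped off the leading finger and had swung shut before I lifted the hand. By my geometry that was about 90 mm past the line, beyond the 0 to 70 mm window of step 2.
- **Not measured:** Flap angle and flap contact force were not measured, only inferred from the pictures and hand geometry. No check failed or disagreed.

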